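Brush out the magnet cup and send its tote into the bay

TASK

Take the long orange-handled brush out of the caddy and scrub the inside of the open steel cup where it stands in the blue tote: three full strokes, each down to the cup's floor and back up to about the rim. Stand the brush back in the caddy cell it came from and let go; only then push the tote gently along the rollers (do not lift it) until it is fully home against the end stop of the yellow bay, with the cup and both magnets still standing in it. Leave the short brush, bottle, can, jar and tape roll where they are.

Things in the scene. Friction and masses are not known exactly. Their poses are not given: they have to be found in the camera images.
- brush: Long round brush standing upright, head down, in one cell of the caddy. 180 mm long in all; origin at the centre of its flat lower end, z up along its axis. White bristle head 46 mm across (its solid core 38 mm) from z 0 to 58 mm, thin steel stem to 110 mm, orange round handle 20 mm thick from 110 to 180 mm. 80 g.
- brush_tip (a point): Centre of the flat lower end of the brush (the brush's origin).
- brush_grip (a point): Point on the brush's axis in its orange handle, 160 mm above its lower end and 20 mm below its top: a good height for the TCP to grip from above.
- caddy: Fixed grey plastic caddy, open on top, 56 (x) by 108 (y) mm, 80 mm high; walls and floor 4 mm. One wall across the middle makes two cells, each 48 by 48 mm, centred at y = +26 and -26 mm. Origin at the centre of its underside. It stands on either the left or the right of the robot's front.
- short_brush: Short round brush, black handle 20 mm thick, grey head 46 mm across, 120 mm long in all, upright in the other cell of the caddy; origin at the centre of its lower end. Leave it.
- lane: Fixed roller lane, 110 mm wide (x), 600 mm long (y, travel), origin at the centre of its underside. Passive rollers lie along x, tops 45 mm above the table. Aluminium guides 86 mm apart rise 12 mm above the rollers. The bay is the last 180 mm at the +y end: yellow cheeks, tops 97 mm high, and a yellow end stop 105 mm high with its face at y = 290 mm.
- bay_stop (a point): On the lane at roller-top height, in the middle of the face of the end stop; its y axis points along the lane into the stop.
- tote: Small blue open tote on the rollers, 74 (x) by 218 (y) by 60 mm high, walls, floor and dividers 4 mm, long side along the lane, origin at the centre of its underside, y towards the bay. Two dividers make three cells in a row, 71 mm apart (centres y = -71, 0, +71 mm). 0.25 kg empty.
- tote_nose (a point): Middle of the lower edge of the tote's front end (towards the bay); home when it meets point bay_stop.
- tote_tail (a point): Middle of the lower edge of the tote's rear end, the outer face to push on (60 mm high).
- cup: Open bright steel cup standing loose in one of the tote's three cells: 60 mm across, 85 mm high, bore 53 mm, 81 mm deep; origin at the centre of its underside. 0.2 kg.
- cup_floor (a point): Centre of the cup's inner floor, 4 mm above its underside; z up the bore.
- cup_rim (a point): Centre of the cup's open mouth, 85 mm above its underside.
- magnet_a: Steel disc magnet, 58 mm across, 12 mm thick, with an 8 mm stud 28 mm tall on top, lying in a cell of the tote; origin at the centre of its underside.
- magnet_b: A second magnet, the same, in another cell of the tote.
- bottle: White plastic bottle with a red cap, 64 mm across, 190 mm tall; origin at the centre of its underside. It stands on the side of the robot's front where the caddy is not.
- can: Green can, 58 mm across, 150 mm tall, in front of the robot; origin at the centre of its underside.
- jar: Amber glass jar, 70 mm across, 80 mm tall, beyond the lane; origin at the centre of its underside.
- tape_roll: Green roll of tape lying flat, 96 mm across, 25 mm tall, on the left; origin at the centre of its underside.
Mind the look-alikes: they are no part of the job. Leave any green or red look-alike of the cup alone. What is shaped like the magnet_a but brown or red is not meant.

How it is judged:
By the outcome, as a careful person would: the job done as asked, in the order asked, and still so for the second after the job is handed in, with the robot touching nothing.
It also fails if it takes over 72 s, if anything falls off the work surface, if the arm or the gripper's body presses on something with over 40 N, if the wrist force passes 120 N, or if a joint passes its speed limit or range.

ROBOT

A 6-joint arm with a two-finger parallel gripper is mounted at the origin on the work surface. World frame = base frame: x ahead of the robot, y to its left, z up, the work surface at z = 0. Lengths are in mm, angles in rad, forces in N, time in s.
With the tool pointing down it reaches from about 400 to 925 mm from the base axis. Payload 12.5 kg.
Tool frame: the origin (TCP) lies between the finger pads, 19 mm behind the fingertips; this is the grasp point; z points along the fingers, y is the line along which they close (so a half turn about z gives the same grasp; the last joint's range is limited). The gripper opens to 95 mm and grips with 3 to 60 N. Pads are 20 mm wide; open, the fingers measure 119 mm over their backs; the gripper's body (75 mm by 180 mm) begins 59 mm behind the grasp point.
Start: joints at [1.214, 0.491, 1.559, -0, 1.092, -0.106], TCP at [155.093, 605.467, 233.461] pointing down, gripper open.
Joint ranges: [-3.1, 3.1], [-0.84, 2.19], [0.05, 2.79], [-1.13, 4.28], [0.06, 2.93], [-2.69, 2.69]. Speed limits (rad/s): [2.22, 2.22, 2.79, 3.14, 3.14, 3.14].

INTERFACE

Orientations are given as [roll, pitch, yaw] about the fixed x, y, z axes, in that order (R = Rz(yaw) Ry(pitch) Rx(roll)).
In Python, from cell import env gives the robot as it stands.
- The arm moves only by the tool carry_out, never from a script. Its argument "series" is a list of rows, each a list of 4 numbers: the shift along the world's x, y, z normalised to -1 to 1, where 1 is 5 cm, then the turn about the world's z normalised to -1 to 1, where 1 is 6 degrees. In form: [[x, y, z, turn], ...]. A call has exactly 5 rows; each row shifts and turns the commanded pose from where the row before left it; what a row does not reach is not made up. A row lasts 1/10 s, in which the tool goes at most 50 mm and 8.59 degrees, less where a joint would pass 70% of its speed; a pose out of reach is approached as far as the arm can. A call with a number of a shift or a turn outside -1 to 1 is refused whole. A call with a gripper value outside its range is refused whole. "fingers" is the closure, from -1 (fully open) to 1 (shut), set as the call begins (left out, the last holds). The fingers move at their own pace and stop on an object; the grip force is fixed at half the most. Time passes only in rows, so rows that do not move let the fingers close, or fill a call up. It gives the time, the measured TCP pose, the force, the opening and the grip force at its end, in the units of the state.
- env.state(): the state, without advancing time (a new reading comes with each control period).
- env.read_camera(name): name is "scene" or "top"; returns the picture (400x640x3 uint8, red, green, blue); there is no depth.
- env.calibration(name): a dict with "K" (3x3 intrinsics, pixels), "dist" ([k1, k2, p1, p2, k3] as OpenCV has them; the pictures are not rectified), "pose" (4x4, takes a point from camera to world coordinates). Camera axes: x right, y down, z forward; pixel columns grow to the right and rows downward; lengths in mm; the calibration is good to about 2 mm. A picture is of the moment at which its call begins. calibration takes no time and is no camera call.
- env.job_done(): hands the job in; it is judged then, once.
Trained networks look in the newest picture that a camera, given by its name, has taken for a name from the list of things; names that differ only in an ending like _2 or _b are one class to them, and where a whole thing is asked for, a point or a joint stands for the part that bears it (a point fixed in the world has none). Each returns a list of dicts, best first, with "conf" (0 to 1); they miss things now and then, are a little off and sometimes report something else, mostly with a low value. They report only what shows in the picture. A call takes as long as a camera call. They do not tell look-alikes from the thing itself.
- env.look_for(camera, label): "position" ([row, column] as shares, 0 to 1, of the picture: columns of its width, rows of its height, amid what is visible of it).
The state is a dict: "t": time; "joints": joint angles; "qvel": joint speeds; "tau": joint torques, N m; "eef_pos": TCP position; "tcp_rot": TCP orientation; "ft_force": force on the tool from outside, world axes, zero at the start; "moment": the same for the moment, N m; "opening": opening from 0.0 (shut) to 1.0 (fully open); "grip_force": force on a finger pad.
Only numpy, scipy, OpenCV 4.12 (cv2) and the standard library are available. Lean on these libraries where they do the work, as an engineer would, in place of code of your own. Each camera call takes 0.05 s, during which the arm holds its last target. There are 200 camera calls.

## Working session

There is one attempt and no reset: what is moved stays moved. The work goes in short steps, Python scripts to look and compute and a tool call to move; the robot and the scene stay as the last step left them, time stands still between calls to the robot, and variables do not carry over. Pictures are saved under pics/ and viewed, at most 10 in all, crops included, and the job is handed in when it is done.

Besides the shell and the picture viewer there is one more tool, called after "Emit:" as name(argument=value, ...), one argument or row to a line, values as JSON. carry_out: Moves the arm, as the interface text tells. Its arguments: {"type":"object","properties":{"series":{"type":"array","items":{"type":"array","items":{"type":"number","minimum":-1,"maximum":1}}},"fingers":{"type":"number"}},"required":["series"]}

```bash
mkdir -p pics
cat > h.py <<'E'
import numpy as np, cv2
from cell import env
def shot(cam,fn):
    im=env.read_camera(cam); cv2.imwrite(fn,im[:,:,::-1]); return im
def ray(cam,u,v):
    c=env.calibration(cam);K=np.array(c['K'],float);d=np.array(c['dist'],float);T=np.array(c['pose'],float)
    p=cv2.undistortPoints(np.array([[[u,v]]],float),K,d)[0,0]
    return T[:3,3],T[:3,:3]@np.array([p[0],p[1],1.])
def atz(cam,u,v,z):
    o,d=ray(cam,u,v); return o+d*(z-o[2])/d[2]
def proj(cam,P):
    c=env.calibration(cam);T=np.linalg.inv(np.array(c['pose'],float))
    r=cv2.Rodrigues(T[:3,:3])[0]
    return cv2.projectPoints(np.array(P,float).reshape(-1,1,3),r,T[:3,3],np.array(c['K'],float),np.array(c['dist'],float))[0][:,0]
def tri(a,b):
    A=np.zeros((3,3));y=np.zeros(3)
    for o,d in(a,b):
        d=d/np.linalg.norm(d);M=np.eye(3)-np.outer(d,d);A+=M;y+=M@o
    return np.linalg.solve(A,y)
E
python3 - <<'E'
from h import *
a=shot('scene','pics/s0.png');b=shot('top','pics/t0.png')
for n in ['brush','brush_grip','brush_tip','caddy','short_brush','tote','cup','cup_rim','cup_floor','magnet_a','lane','tote_nose','tote_tail','bay_stop','bottle','can','jar']:
    print(n,[[(round(r['position'][1]*640,1),round(r['position'][0]*400,1),round(r['conf'],2)) for r in env.look_for(c,n)][:4] for c in('scene','top')])
s=env.state();print(s)
print([np.round(env.calibration(c)['pose'],2).tolist() for c in('scene','top')])
E
```

```text
brush [[(318.1, 139.7, 0.69)], [(253.6, 259.2, 0.75), (417.8, 258.0, 0.68)]]
brush_grip [[(314.4, 133.9, 0.57)], [(417.6, 258.0, 0.81)]]
brush_tip [[(318.6, 132.8, 0.59), (289.0, 172.5, 0.46)], [(416.8, 260.6, 0.83), (307.2, 189.7, 0.69)]]
caddy [[(312.2, 148.7, 0.57), (316.5, 136.1, 0.22)], [(422.7, 252.3, 0.86)]]
short_brush [[(309.8, 133.8, 0.69)], [(438.0, 259.2, 0.67)]]
tote [[(356.0, 186.0, 0.73), (293.9, 171.0, 0.7)], [(398.9, 195.3, 0.72)]]
cup [[(337.7, 168.5, 0.92), (303.0, 183.1, 0.8), (256.8, 194.9, 0.76), (354.6, 185.7, 0.5)], [(362.4, 190.8, 0.81), (404.5, 144.0, 0.75), (363.5, 255.5, 0.62)]]
cup_rim [[(337.9, 170.3, 0.9), (253.5, 191.6, 0.57), (306.0, 182.8, 0.55)], [(405.4, 143.8, 0.98), (364.9, 253.8, 0.89), (363.1, 192.4, 0.87)]]
cup_floor [[(339.1, 164.3, 0.74), (302.7, 185.2, 0.54)], [(363.6, 259.7, 0.96), (405.8, 146.7, 0.63), (364.4, 195.3, 0.59)]]
magnet_a [[(250.7, 143.4, 0.71), (241.8, 181.0, 0.6), (293.1, 178.6, 0.55), (283.0, 163.7, 0.43)], [(387.3, 197.4, 0.96), (480.7, 195.8, 0.93), (432.9, 149.7, 0.89), (418.4, 198.8, 0.65)]]
lane [[(332.6, 232.6, 0.68),
[... 725 characters left out ...]
3916,  0.00029933, -0.00085892,
        0.00031168]), 'tau': array([-3.51634808e-03, -6.12465692e+01, -2.58416373e+01,  6.90485118e-02,
        4.46488790e-02, -1.20307723e-05]), 'eef_pos': array([155.10425543, 605.46995914, 233.44994405]), 'tcp_rot': array([ 3.14151872e+00, -1.78331439e-05,  2.89076904e+00]), 'ft_force': array([0.15710652, 0.5213268 , 0.23620789]), 'moment': array([-0.00899553, -0.00294675, -0.02904175]), 'grip_force': 0.0, 'opening': 0.9959572399444973}
[[[-0.8, 0.51, -0.31, 1009.82], [0.6, 0.69, -0.4, 587.43], [0.01, -0.51, -0.86, 1331.73], [0.0, 0.0, 0.0, 1.0]], [[0.02, -1.0, 0.04, 527.07], [-1.0, -0.02, 0.02, 22.56], [-0.02, -0.04, -1.0, 1028.23], [0.0, 0.0, 0.0, 1.0]]]
```

View pics/s0.png

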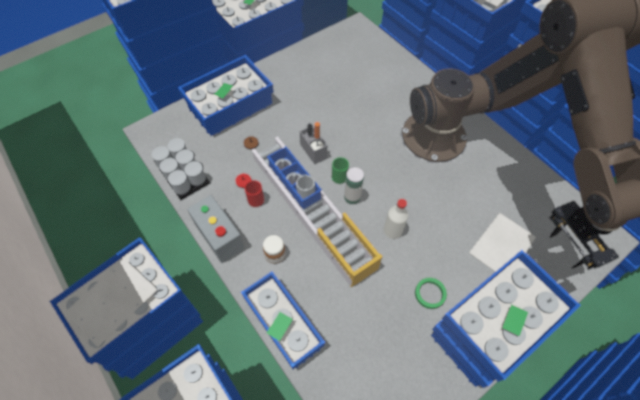

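View pics/t0.png

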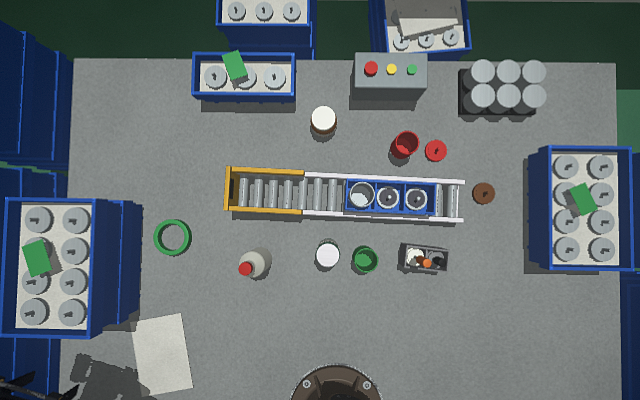

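The caddy is at top (424,258), with the orange-handled brush near (427,263) and the black short brush near (438,260). Cup candidates in the top picture are steel (362,194) in the tote, red (405,145) and green (364,259). The steel one in the tote fits the description. I'll enlarge to confirm.

Run:
```python
from h import *
a=cv2.imread('pics/s0.png')[110:215,240:345];b=cv2.imread('pics/t0.png')[165:280,335:465]
f=lambda i:cv2.resize(i,(395,int(395*i.shape[0]/i.shape[1])),interpolation=cv2.INTER_CUBIC)
a,b=f(a),f(b);h=max(len(a),len(b));o=np.zeros((h,800,3),np.uint8);o[:len(b),:395]=b;o[:len(a),400:795]=a
cv2.imwrite('pics/c0.png',o)
```

```text
(no output)
```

View pics/c0.png

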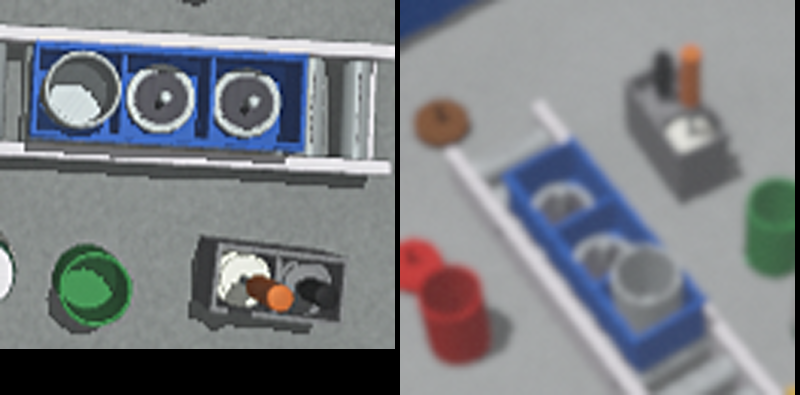

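Run:
```python
from h import *
from scipy.optimize import least_squares
t=cv2.imread('pics/t0.png');s=cv2.imread('pics/s0.png')
print(env.calibration('top')['K'][0],env.calibration('scene')['K'][0])
def mask(im,lo,hi,roi):
    h=cv2.cvtColor(im,cv2.COLOR_BGR2HSV);m=cv2.inRange(h,lo,hi);z=np.zeros_like(m);x0,x1,y0,y1=roi;z[y0:y1,x0:x1]=m[y0:y1,x0:x1];return z
mt=mask(t,(3,120,60),(20,255,255),(395,455,240,280));ms=mask(s,(3,90,60),(20,255,255),(300,330,115,150))
for n,m in(('t',mt),('s',ms)):
    y,x=np.nonzero(m);print(n,len(x),x.mean(),y.mean(),x.min(),x.max(),y.min(),y.max(),x[y==y.min()],cv2.minAreaRect(np.c_[x,y].astype(np.float32)))
# silhouette of the vertical handle at (x,y): compare mask centroid
def sil(cam,x,y,z0,z1,r=10):
    a=np.linspace(0,6.28,40);P=[(x+r*np.cos(q),y+r*np.sin(q),z) for z in(z0,z1) for q in a]
    h=cv2.convexHull(proj(cam,P).astype(np.float32));M=cv2.moments(h);return np.array([M['m10']/M['m00'],M['m01']/M['m00']]),h[:,0].min(0),h[:,0].max(0)
yx=lambda m:np.array([np.nonzero(m)[1].mean(),np.nonzero(m)[0].mean()])
ct,cs=yx(mt),yx(ms)
o=least_squares(lambda p:np.r_[sil('top',p[0],p[1],p[2]-70,p[2])[0]-ct,sil('scene',p[0],p[1],p[2]-70,p[2])[0]-cs],[450,-120,184])
print('brush x,y,top',o.x,o.fun); print(sil('top',*o.x[:2],o.x[2]-70,o.x[2])[1:],sil('scene',*o.x[:2],o.x[2]-70,o.x[2])[1:])
# rim via two views (network-free guesses by threshold crop)
print('rim tri',tri(ray('top',362.3,194.6),ray('scene',305.5,183)), atz('top',362.3,194.6,134),atz('scene',305.5,183,134))
# tote blue
mb=mask(t,(100,100,50),(130,255,255),(335,445,172,220));y,x=np.nonzero(mb);r=cv2.minAreaRect(np.c_[x,y].astype(np.float32));b=cv2.boxPoints(r);print('tote',r)
print([atz('top',*p,105).round(1).tolist() for p in b])
# guides
g=cv2.cvtColor(t,cv2.COLOR_BGR2GRAY)
for n,lo,hi in(('up',163,190),('dn',205,226)):
    m=mask(t,(0,0,215),(180,40,255),(305,462,lo,hi));y,x=np.nonzero(m);p=np.polyfit(x,y,1);e=[atz('top',u,np.polyval(p,u),57) for u in(310,458)];d=e[0]-e[1];print(n,len(x),np.round(e,1).tolist(),'dir',np.degrees(np.arctan2(-d[0],d[1])))
big=cv2.resize(t[165:225,220:470],(800,192),interpolation=cv2.INTER_CUBIC);bs=cv2.resize(s[150:215,260:360],(800,520//1),interpolation=cv2.INTER_CUBIC)[:400]
cv2.imwrite('pics/c1.png',np.vstack([big,bs]))
```

```text
[379.15176575   0.         323.422385  ] [440.83234358   0.         318.89903495]
t 117 423.5213675213675 261.2393162393162 416 431 256 267 [418 419 420 421] ((423.3529357910156, 260.9117431640625), (15.60637092590332, 8.060433387756348), 30.963754653930664)
s 64 316.640625 129.359375 315 319 122 137 [316 317] ((317.0, 129.5), (15.0, 4.0), 90.0)
brush x,y,top [ 420.38062243 -111.80168887  276.40311554] [-28.01949315   4.81186156  15.35558282  -2.73477742]
(array([387.66293, 258.75967], dtype=float32), array([403.25037, 273.3429 ], dtype=float32)) (array([328.53256 , 117.139534], dtype=float32), array([335.57416, 136.25394], dtype=float32))
rim tri [570.91201926 -52.12355281 124.50491615] [570.86865517 -51.72677206 134.        ] [573.96739118 -46.68102438 134.        ]
tote ((390.0360107421875, 196.36117553710938), (90.8699951171875, 32.72275924682617), 3.224522590637207)
[[533.8, -9.6, 105.0], [613.5, -12.9, 105.0], [604.3, -233.3, 105.0], [524.9, -229.1, 105.0]]
up 603 [[626.7, 76.8, 57.0], [612.5, -301.7, 57.0]] dir -2.1529868402763954
dn 418 [[528.8, 75.1, 57.0], [518.6, -301.8, 57.0]] dir -1.542464136811705
```

View pics/c1.png

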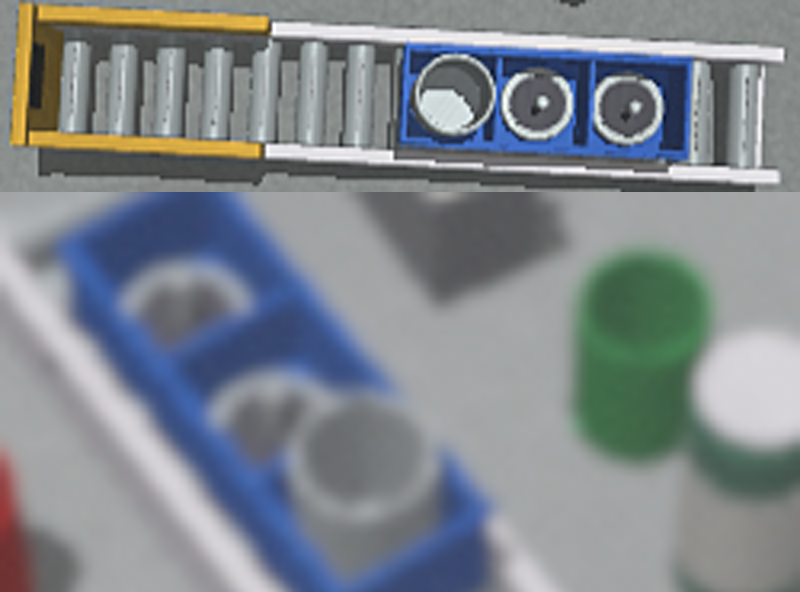

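Run:
```python
from h import *
from scipy.optimize import minimize,least_squares
from scipy.ndimage import map_coordinates
t=cv2.imread('pics/t0.png');s=cv2.imread('pics/s0.png')
def mask(im,lo,hi,roi):
    h=cv2.cvtColor(im,cv2.COLOR_BGR2HSV);m=cv2.inRange(h,lo,hi);z=np.zeros_like(m);x0,x1,y0,y1=roi;z[y0:y1,x0:x1]=m[y0:y1,x0:x1];return z
mt=mask(t,(3,120,60),(20,255,255),(395,455,240,280));ms=mask(s,(3,90,60),(20,255,255),(300,330,115,150))
yx=lambda m:np.array([np.nonzero(m)[1].mean(),np.nonzero(m)[0].mean()])
ct,cs=yx(mt),yx(ms)
mid=tri(ray('top',*ct),ray('scene',*cs));print('handle mid tri (z~149)',mid)
print('at z=149',atz('top',*ct,149),atz('scene',*cs,149))
print(proj('top',[[*mid[:2],184]]),proj('scene',[[*mid[:2],184]]))
# rim score: saturation low on ring r=28, high (blue) just outside
a=np.linspace(0,2*np.pi,120,endpoint=False)
def samp(cam,im,x,y,z,r):
    p=proj(cam,np.c_[x+r*np.cos(a),y+r*np.sin(a),np.full(120,z)]);return map_coordinates(im,[p[:,1],p[:,0]],order=1)
for cam,im in(('top',t),('scene',s)):
    g=cv2.cvtColor(im,cv2.COLOR_BGR2GRAY).astype(float)
    for z in(124,134):
        best=max(((samp(cam,g,x,y,z,28.2)-.5*samp(cam,g,x,y,z,24)-.5*samp(cam,g,x,y,z,33)).mean(),x,y) for x in np.arange(558,586,1.) for y in np.arange(-66,-36,1.))
        print(cam,z,best)
# known points near: magnets studs top z=45+4+40=89
for u,v in((220+540/3.2,165+103/3.2),(220+632/3.2,165+107/3.2)): print('mag stud',atz('top',u,v,89))
# end stop, lane ends, bay top edges
for n,u,v,z in(('stop inner up',228,171,105),('stop in dn',225,209,105)): print(n,atz('top',u,v,z))
# caddy corners top z=80
hsv=cv2.cvtColor(t,cv2.COLOR_BGR2HSV)
for n,u,v in(('c',335+208*.329,165+237*.329),('c',335+343*.329,165+256*.329),('c',335+337*.329,165+322*.329),('c',335+205*.329,165+312*.329)): print(n,u,v,atz('top',u,v,80))
```

```text
handle mid tri (z~149) [ 419.78359568 -192.67068827  149.80786075]
at z=149 [ 419.26434687 -192.47312232  149.        ] [ 419.78496934 -193.6167813   149.        ]
[[427.50684957 263.03607114]] [[316.86593541 122.85494733]]
top 124 (np.float64(83.49867791795414), np.float64(573.0), np.float64(-52.0))Traceback (most recent call last):
  File "<stdin>", line 20, in <module>
  File "<stdin>", line 20, in <genexpr>
  File "<stdin>", line 16, in samp
  File "h.py", line 12, in proj
    c=env.calibration(cam);T=np.linalg.inv(np.array(c['pose'],float))
ValueError: time passes only in moves, steps and waits
```

```bash
python3 - <<'E'
s=open('h.py').read()
s=s.replace("def shot","_C={}\ndef cal(n):\n    if n not in _C:_C[n]=env.calibration(n)\n    return _C[n]\ndef shot").replace("c=env.calibration(cam)","c=cal(cam)")
open('h.py','w').write(s)
E
python3 - <<'E'
from h import *
from scipy.ndimage import map_coordinates
t=cv2.imread('pics/t0.png');s=cv2.imread('pics/s0.png');print(env.state()['t'])
a=np.linspace(0,2*np.pi,120,endpoint=False)
def samp(cam,im,x,y,z,r):
    p=proj(cam,np.c_[x+r*np.cos(a),y+r*np.sin(a),np.full(120,z)]);return map_coordinates(im,[p[:,1],p[:,0]],order=1)
for cam,im in(('top',t),('scene',s)):
    g=cv2.cvtColor(im,cv2.COLOR_BGR2GRAY).astype(float)
    z=134
    best=max(((samp(cam,g,x,y,z,28.2)-.5*samp(cam,g,x,y,z,24)-.5*samp(cam,g,x,y,z,33)).mean(),x,y) for x in np.arange(562,582,1.) for y in np.arange(-60,-40,1.))
    print(cam,z,best)
for u,v in((220+540/3.2,165+103/3.2),(220+632/3.2,165+107/3.2)): print('mag stud',atz('top',u,v,89))
for n,u,v,z in(('stop inner up',228,171,105),('stop in dn',225,209,105)): print(n,atz('top',u,v,z))
for u,v in((208,237),(343,256),(337,322),(205,312)): print('caddy',atz('top',335+u*.329,165+v*.329,80))
print('tote',[atz('top',220+u/3.2,165+v/3.2,105).round(1).tolist() for u,v in((402,42),(692,60),(690,160),(402,148))])
E
```

```text
1.8
top 134 (np.float64(82.45333081393798), np.float64(573.0), np.float64(-51.0))
scene 134 (np.float64(11.592681267502702), np.float64(574.0), np.float64(-50.0))
mag stud [ 567.67029843 -120.81343779   89.        ]
mag stud [ 565.67569798 -191.61287443   89.        ]
stop inner up [625.29378011 275.91937542 105.        ]
stop in dn [531.87912315 280.73195287 105.        ]
caddy [ 454.93291492 -159.49795877   80.        ]
caddy [ 441.43529313 -269.15262839   80.        ]
caddy [ 388.00417064 -264.42294042   80.        ]
caddy [ 394.1009153  -157.50114751   80.        ]
tote [[611.9, -13.0, 105.0], [601.4, -233.1, 105.0], [525.6, -231.9, 105.0], [531.2, -14.1, 105.0]]
```

Emit:
carry_out(
  series=[
    [0.6, -0.6, 0.3, 0.4],
    [0.8, -0.8, 0.3, 0.4],
    [0.8, -0.8, 0.2, 0.4],
    [0.8, -0.8, 0.1, 0.4],
    [0.8, -0.8, 0.1, 0.4],
  ],
  fingers=-1,
)

```text
t: 2.3
eef_pos: [325.6, 434.6, 279.3]
tcp_rot: [3.141, 0.001, 3.102]
ft_force: [-0.6, 0.0, 0.2]
opening: 1.002
grip_force: 0.0
```

Emit:
carry_out(
  series=[
    [0.6, -0.9, 0, 0],
    [0.6, -0.9, 0, 0],
    [0.6, -0.9, 0, 0],
    [0.5, -0.9, 0, 0],
    [0.5, -0.9, 0, 0],
  ],
)

```text
t: 2.8
eef_pos: [457.0, 221.9, 279.0]
tcp_rot: [3.141, 0.0, 3.1]
ft_force: [-0.1, 0.3, 0.1]
opening: 1.001
grip_force: 0.0
```

Emit:
carry_out(
  series=[
    [0, -0.9, 0, 0],
    [0, -0.9, 0, 0],
    [0, -0.9, 0, 0],
    [-0.2, -0.9, 0, 0],
    [-0.3, -0.9, 0, 0],
  ],
)

```text
t: 3.3
eef_pos: [431.0, -2.9, 278.8]
tcp_rot: [3.142, 0.001, 3.1]
ft_force: [1.0, 0.1, -0.2]
opening: 1.001
grip_force: 0.0
```

Emit:
carry_out(
  series=[
    [0, -0.8, 0, 0],
    [0, -0.8, 0, 0],
    [0, -0.5, 0, 0],
    [0, 0, 0, 0],
    [0, 0, 0, 0],
  ],
)

```text
t: 3.8
eef_pos: [431.1, -106.3, 278.8]
tcp_rot: [3.141, -0.0, 3.099]
ft_force: [0.2, 0.3, 0.1]
opening: 0.998
grip_force: 0.0
```

Run:
```python
from h import *
e=env.state();print(e['eef_pos'],e['tcp_rot'],e['joints'].round(2))
s=cv2.imread('pics/s0.png');t=cv2.imread('pics/t0.png')
# is the brush upright? axis line of handle in top view vs projected vertical
P=np.array([[419.6,-193,z] for z in(4,62,114,184)]);print(proj('top',P).round(1).tolist(),proj('scene',P).round(1).tolist())
h=cv2.cvtColor(t,cv2.COLOR_BGR2HSV);m=cv2.inRange(h,(0,0,190),(180,60,255))[245:275,400:430];y,x=np.nonzero(m);print('white head top',x.mean()+400,y.mean()+245,x.min()+400,x.max()+400,y.min()+245,y.max()+245)
a=np.linspace(0,6.28,60)
for z,r in((62,23),):
  q=proj('top',np.c_[419.6+r*np.cos(a),-193+r*np.sin(a),np.full(60,z)]);print(q.min(0),q.max(0))
for cx,cy in((419.6,-193),):
  pass
mm=cv2.inRange(cv2.cvtColor(s,cv2.COLOR_BGR2HSV),(0,0,150),(180,60,255))[130:165,305:335];y,x=np.nonzero(mm);print('white scene',len(x),x.min()+305,x.max()+305,y.min()+130,y.max()+130)
q=proj('scene',np.c_[419.6+23*np.cos(a),-193+23*np.sin(a),np.full(60,62)]);print(q.min(0),q.max(0))
```

```text
[ 431.12402149 -106.33278113  278.75106477] [ 3.14126862e+00 -1.23207562e-04  3.09876104e+00] [-0.39  0.18  1.91  0.    1.05 -1.92]
[[410.4, 254.2], [415.3, 256.7], [420.2, 259.2], [427.7, 263.1]] [[316.6, 154.5], [316.7, 145.0], [316.7, 135.9], [316.9, 122.8]]
white head top 413.5609756097561 253.85365853658536 407 423 248 265
[406.13777881 247.54075194] [424.43347018 265.87466649]
white scene 447 305 334 130 164
[310.28164225 139.92802798] [323.01072477 150.07588251]
```

Emit:
carry_out(
  series=[
    [-0.12, -0.8, 0, 0],
    [-0.12, -0.8, 0, 0],
    [0, -0.14, -0.6, 0],
    [0, 0, -0.6, 0],
    [0, 0, -0.4, 0],
  ],
)

```text
t: 4.3
eef_pos: [419.0, -192.1, 197.3]
tcp_rot: [3.141, -0.001, 3.101]
ft_force: [0.0, 0.4, -0.4]
opening: 1.001
grip_force: 0.0
```

Run:
```python
from h import *
e=env.state();print(e['eef_pos'],e['tcp_rot'])
t=shot('top','pics/t1.png');s=shot('scene','pics/s1.png')
f=lambda i:cv2.resize(i,(395,395),interpolation=cv2.INTER_CUBIC)[:,:,::-1]
cv2.imwrite('pics/c2.png',np.hstack([f(t[200:300,380:480]),f(s[70:170,270:370])]))
```

```text
[ 418.98211515 -192.13151372  197.31185649] [ 3.14075515e+00 -1.02180740e-03  3.10075314e+00]
```

View pics/c2.png

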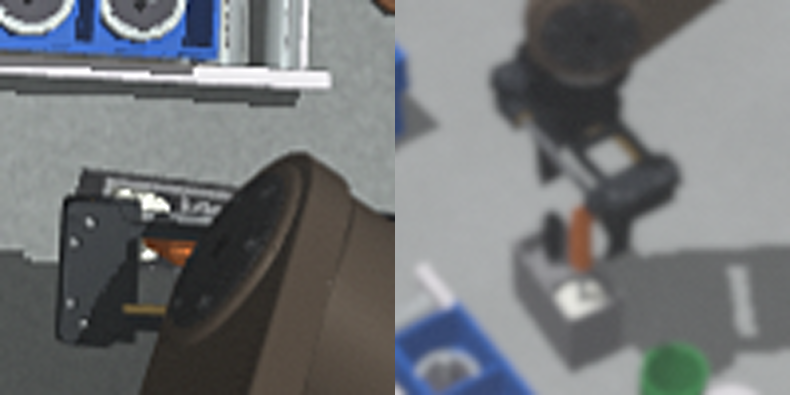

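The crop shows the orange handle (scene about (316,129)) between the two fingers, with the gripper lined up. I'll descend and grip.

Emit:
carry_out(
  series=[
    [0, 0, -0.3, 0],
    [0, 0, -0.3, 0],
    [0, 0, 0, 0],
    [0, 0, 0, 0],
    [0, 0, 0, 0],
  ],
)

```text
t: 4.9
eef_pos: [419.8, -193.1, 169.9]
tcp_rot: [-3.141, 0.001, 3.101]
ft_force: [-0.2, -0.4, 0.5]
opening: 0.999
grip_force: 0.0
```

Emit:
carry_out(
  series=[
    [0, 0, 0, 0],
    [0, 0, 0, 0],
    [0, 0, 0, 0],
    [0, 0, 0, 0],
    [0, 0, 0, 0],
  ],
  fingers=1,
)

```text
t: 5.4
eef_pos: [419.3, -193.2, 168.8]
tcp_rot: [3.142, 0.0, 3.1]
ft_force: [-0.0, -0.1, 0.8]
opening: 0.635
grip_force: 0.0
```

Emit:
carry_out(
  series=[
    [0, 0, 0, 0],
    [0, 0, 0, 0],
    [0, 0, 0, 0],
    [0, 0, 0, 0],
    [0, 0, 0, 0],
  ],
)

```text
t: 5.9
eef_pos: [419.3, -193.2, 168.8]
tcp_rot: [3.141, 0.0, 3.1]
ft_force: [0.5, 0.5, -0.4]
opening: 0.215
grip_force: 0.1
```

Emit:
carry_out(
  series=[
    [0, 0, 0, 0],
    [0, 0, 0, 0],
    [0, 0, 0, 0],
    [0, 0, 0, 0],
    [0, 0, 0, 0],
  ],
)

```text
t: 6.4
eef_pos: [419.3, -193.2, 168.8]
tcp_rot: [3.142, -0.0, 3.1]
ft_force: [0.2, 0.1, -1.7]
opening: 0.204
grip_force: 30.0
```

Emit:
carry_out(
  series=[
    [0, 0, 0.1, 0],
    [0, 0, 0.3, 0],
    [0, 0, 0.4, 0],
    [0, 0, 0.5, 0],
    [0, 0, 0.6, 0],
  ],
)

```text
t: 6.9
eef_pos: [418.9, -193.0, 264.7]
tcp_rot: [3.141, -0.001, 3.1]
ft_force: [0.9, -0.9, -0.5]
opening: 0.204
grip_force: 30.0
```

Emit:
carry_out(
  series=[
    [0, 0, 0.7, 0],
    [0.3, 0.3, 0.5, 0],
    [0.7, 0.6, 0, 0],
    [0.7, 0.6, 0, 0],
    [0.7, 0.6, 0, 0],
  ],
)

```text
t: 7.4
eef_pos: [540.3, -86.9, 324.6]
tcp_rot: [-3.141, 0.001, 3.1]
ft_force: [0.3, -1.6, -0.0]
opening: 0.207
grip_force: 30.0
```

Emit:
carry_out(
  series=[
    [0.4, 0.5, 0, 0],
    [0.25, 0.25, 0, 0],
    [0, 0, 0, 0],
    [0, 0, 0, 0],
    [0, 0, 0, 0],
  ],
)

```text
t: 7.9
eef_pos: [571.1, -51.7, 324.0]
tcp_rot: [-3.141, -0.0, 3.099]
ft_force: [-0.7, 0.3, -0.5]
opening: 0.208
grip_force: 30.0
```

Run:
```python
from h import *
e=env.state();p=e['eef_pos'];print(p,e['tcp_rot'],e['ft_force'])
t=shot('top','pics/t2.png');s=shot('scene','pics/s2.png')
x,y,z=p
tip=z-164.8;P=[[x,y,tip],[x,y,tip+58],[x,y,tip+110],[x,y,z+15],[573,-51,134]]
print(proj('scene',P).round(1).tolist(),proj('top',P).round(1).tolist())
f=lambda i:cv2.resize(i[:,:,::-1],(395,395),interpolation=cv2.INTER_CUBIC)
cv2.imwrite('pics/c3.png',np.hstack([f(t[140:240,310:410]),f(s[105:205,255:355])]))
```

```text
[571.08602229 -51.67153542 324.02240149] [-3.14144119e+00 -3.56350371e-05  3.09916681e+00] [-0.7414854   0.34750271 -0.54815346]
[[305.2, 177.2], [304.9, 166.8], [304.6, 156.8], [304.1, 142.2], [305.0, 181.9]] [[363.2, 194.0], [365.5, 192.6], [367.9, 191.3], [371.7, 189.1], [362.0, 193.7]]
```

View pics/c3.png

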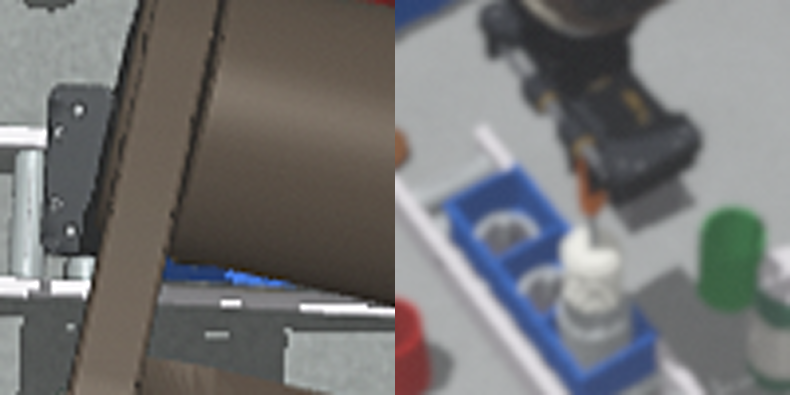

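The scene crop shows the white head (about (304.6,175)) centred over the steel cup's rim (about (305,182)). I'll go down.

Emit:
carry_out(
  series=[
    [0.04, 0.01, 0, 0],
    [0, 0, -0.2, 0],
    [0, 0, -0.2, 0],
    [0, 0, -0.2, 0],
    [0, 0, 0, 0],
  ],
)

```text
t: 8.5
eef_pos: [573.2, -50.1, 291.8]
tcp_rot: [3.141, -0.003, 3.1]
ft_force: [0.3, -0.3, -1.1]
opening: 0.204
grip_force: 30.0
```

Emit:
carry_out(
  series=[
    [0, 0, -0.25, 0],
    [0, 0, -0.25, 0],
    [0, 0, -0.2, 0],
    [0, 0, 0, 0],
    [0, 0, 0, 0],
  ],
)

```text
t: 9.0
eef_pos: [573.9, -50.2, 258.6]
tcp_rot: [3.141, -0.0, 3.1]
ft_force: [0.2, -0.8, -1.9]
opening: 0.205
grip_force: 30.0
```

Emit:
carry_out(
  series=[
    [-0.01, -0.01, -0.25, 0],
    [0, 0, -0.2, 0],
    [0, 0, -0.15, 0],
    [0, 0, -0.05, 0],
    [0, 0, 0, 0],
  ],
)

```text
t: 9.5
eef_pos: [573.2, -50.7, 225.8]
tcp_rot: [3.141, -0.001, 3.1]
ft_force: [0.2, -0.4, -1.0]
opening: 0.205
grip_force: 30.0
```

Emit:
carry_out(
  series=[
    [0, 0, -0.06, 0],
    [0, 0, 0, 0],
    [0, 0, -0.04, 0],
    [0, 0, 0, 0],
    [0, 0, 0, 0],
  ],
)

```text
t: 10.0
eef_pos: [573.3, -50.7, 221.3]
tcp_rot: [3.142, 0.0, 3.1]
ft_force: [0.9, -0.1, -1.3]
opening: 0.202
grip_force: 30.0
```

Emit:
carry_out(
  series=[
    [0, 0, -0.04, 0],
    [0, 0, 0, 0],
    [0, 0, -0.03, 0],
    [0, 0, 0, 0],
    [0, 0, 0, 0],
  ],
)

```text
t: 10.5
eef_pos: [573.3, -50.7, 217.8]
tcp_rot: [3.141, -0.0, 3.1]
ft_force: [0.3, 0.3, -0.4]
opening: 0.207
grip_force: 30.0
```

Emit:
carry_out(
  series=[
    [0, 0, -0.02, 0],
    [0, 0, 0, 0],
    [0, 0, -0.02, 0],
    [0, 0, 0, 0],
    [0, 0, 0, 0],
  ],
)

```text
t: 11.0
eef_pos: [573.9, -50.7, 217.6]
tcp_rot: [-3.141, 0.003, 3.1]
ft_force: [-2.2, 1.0, 13.7]
opening: 0.207
grip_force: 30.0
```

Emit:
carry_out(
  series=[
    [0, 0, 0.3, 0],
    [0, 0, 0.45, 0],
    [0, 0, 0.45, 0],
    [0, 0, 0.4, 0],
    [0, 0, 0, 0],
  ],
)

```text
t: 11.5
eef_pos: [574.0, -50.8, 298.1]
tcp_rot: [-3.141, 0.004, 3.1]
ft_force: [-0.4, -0.7, -1.1]
opening: 0.204
grip_force: 30.0
```

Emit:
carry_out(
  series=[
    [-0.01, 0, 0, 0],
    [0, 0, -0.4, 0],
    [0, 0, -0.4, 0],
    [0, 0, -0.35, 0],
    [0, 0, -0.2, 0],
  ],
)

```text
t: 12.0
eef_pos: [571.9, -50.5, 225.6]
tcp_rot: [3.141, -0.004, 3.1]
ft_force: [-0.2, -0.6, -1.4]
opening: 0.203
grip_force: 30.0
```

Emit:
carry_out(
  series=[
    [0.02, 0, -0.06, 0],
    [0, 0, -0.04, 0],
    [0, 0, 0, 0],
    [0, 0, 0, 0],
    [0, 0, 0, 0],
  ],
)

```text
t: 12.5
eef_pos: [573.9, -50.7, 223.8]
tcp_rot: [-3.142, 0.001, 3.1]
ft_force: [1.2, 0.6, -0.9]
opening: 0.203
grip_force: 30.0
```

Emit:
carry_out(
  series=[
    [-0.01, 0, -0.07, 0],
    [0, 0, 0, 0],
    [0, 0, -0.07, 0],
    [0, 0, 0, 0],
    [0, 0, 0, 0],
  ],
)

```text
t: 13.0
eef_pos: [573.8, -50.7, 217.5]
tcp_rot: [-3.141, 0.002, 3.1]
ft_force: [-1.7, 1.3, 9.4]
opening: 0.203
grip_force: 30.0
```

Second stroke is down. Now up, then the third.

Emit:
carry_out(
  series=[
    [0, 0, 0.3, 0],
    [0, 0, 0.45, 0],
    [0, 0, 0.45, 0],
    [0, 0, 0.4, 0],
    [0, 0, 0, 0],
  ],
)

```text
t: 13.5
eef_pos: [574.0, -50.8, 298.5]
tcp_rot: [-3.141, 0.004, 3.1]
ft_force: [0.3, -0.6, -1.2]
opening: 0.205
grip_force: 30.0
```

Emit:
carry_out(
  series=[
    [-0.01, 0, 0, 0],
    [0, 0, -0.4, 0],
    [0, 0, -0.4, 0],
    [0, 0, -0.35, 0],
    [0, 0, -0.2, 0],
  ],
)

```text
t: 14.0
eef_pos: [571.9, -50.5, 226.0]
tcp_rot: [3.141, -0.004, 3.1]
ft_force: [-0.3, -0.2, -0.8]
opening: 0.207
grip_force: 30.0
```

Emit:
carry_out(
  series=[
    [0, 0, -0.1, 0],
    [0, 0, -0.04, 0],
    [0, 0, 0, 0],
    [0, 0, 0, 0],
    [0, 0, 0, 0],
  ],
)

```text
t: 14.5
eef_pos: [572.9, -50.7, 222.3]
tcp_rot: [-3.142, 0.001, 3.1]
ft_force: [0.8, 0.5, -1.6]
opening: 0.203
grip_force: 30.0
```

Emit:
carry_out(
  series=[
    [0, 0, -0.06, 0],
    [0, 0, 0, 0],
    [0, 0, -0.06, 0],
    [0, 0, 0, 0],
    [0, 0, 0, 0],
  ],
)

```text
t: 15.0
eef_pos: [573.5, -50.8, 217.4]
tcp_rot: [-3.141, 0.003, 3.1]
ft_force: [-2.3, 1.0, 14.0]
opening: 0.207
grip_force: 30.0
```

Emit:
carry_out(
  series=[
    [0, 0, 0.3, 0],
    [0, 0, 0.45, 0],
    [0, 0, 0.45, 0],
    [0, 0, 0.45, 0],
    [0, 0, 0.5, 0],
  ],
)

```text
t: 15.5
eef_pos: [572.6, -50.7, 323.9]
tcp_rot: [3.141, -0.001, 3.1]
ft_force: [0.4, 0.1, -0.9]
opening: 0.206
grip_force: 30.0
```

Emit:
carry_out(
  series=[
    [0, 0, 0.2, 0],
    [-0.5, -0.5, 0, 0],
    [-0.7, -0.6, 0, 0],
    [-0.7, -0.6, 0, 0],
    [-0.6, -0.6, 0, 0],
  ],
)

```text
t: 16.0
eef_pos: [446.0, -166.2, 332.6]
tcp_rot: [3.141, -0.001, 3.101]
ft_force: [0.9, -0.4, -0.0]
opening: 0.208
grip_force: 30.0
```

Emit:
carry_out(
  series=[
    [-0.4, -0.4, 0, 0],
    [-0.2, -0.15, -0.2, 0],
    [0, 0, -0.3, 0],
    [0, 0, 0, 0],
    [0, 0, 0, 0],
  ],
)

```text
t: 16.5
eef_pos: [418.1, -192.9, 307.9]
tcp_rot: [3.141, -0.001, 3.101]
ft_force: [0.6, 0.7, -0.7]
opening: 0.207
grip_force: 30.0
```

Emit:
carry_out(
  series=[
    [0.02, -0.01, -0.3, 0],
    [0, 0, -0.3, 0],
    [0, 0, -0.3, 0],
    [0, 0, 0, 0],
    [0, 0, 0, 0],
  ],
)

```text
t: 17.0
eef_pos: [419.3, -193.5, 263.8]
tcp_rot: [3.142, 0.0, 3.101]
ft_force: [-1.0, 0.1, -1.7]
opening: 0.207
grip_force: 30.0
```

Emit:
carry_out(
  series=[
    [0, 0, -0.2, 0],
    [0, 0, -0.2, 0],
    [0, 0, -0.2, 0],
    [0, 0, 0, 0],
    [0, 0, 0, 0],
  ],
)

```text
t: 17.5
eef_pos: [418.8, -193.7, 233.1]
tcp_rot: [3.141, -0.001, 3.1]
ft_force: [0.2, -0.0, -0.5]
opening: 0.208
grip_force: 30.0
```

Emit:
carry_out(
  series=[
    [0, 0, -0.2, 0],
    [0, 0, -0.2, 0],
    [0, 0, -0.2, 0],
    [0, 0, 0, 0],
    [0, 0, 0, 0],
  ],
)

```text
t: 18.0
eef_pos: [418.8, -193.7, 203.0]
tcp_rot: [3.141, -0.001, 3.1]
ft_force: [0.1, 0.0, -1.0]
opening: 0.207
grip_force: 30.0
```

Inserted with no contact force. Lowering to about 169.5.

Emit:
carry_out(
  series=[
    [0.01, 0.01, -0.25, 0],
    [0, 0, -0.2, 0],
    [0, 0, -0.1, 0],
    [0, 0, -0.05, 0],
    [0, 0, 0, 0],
  ],
)

```text
t: 18.5
eef_pos: [419.3, -193.2, 173.2]
tcp_rot: [3.141, -0.0, 3.1]
ft_force: [-0.9, 0.1, -0.3]
opening: 0.204
grip_force: 30.0
```

Emit:
carry_out(
  series=[
    [0, 0, -0.03, 0],
    [0, 0, 0, 0],
    [0, 0, 0, 0],
    [0, 0, 0, 0],
    [0, 0, 0, 0],
  ],
)

```text
t: 19.0
eef_pos: [419.3, -193.2, 171.9]
tcp_rot: [-3.142, 0.0, 3.1]
ft_force: [0.2, 0.0, -1.2]
opening: 0.203
grip_force: 30.0
```

Emit:
carry_out(
  series=[
    [0, 0, -0.04, 0],
    [0, 0, 0, 0],
    [0, 0, -0.03, 0],
    [0, 0, 0, 0],
    [0, 0, 0, 0],
  ],
)

```text
t: 19.5
eef_pos: [419.5, -193.3, 168.5]
tcp_rot: [-3.141, 0.001, 3.1]
ft_force: [-0.9, 0.5, 5.5]
opening: 0.204
grip_force: 30.0
```

Emit:
carry_out(
  series=[
    [0, 0, 0, 0],
    [0, 0, 0, 0],
    [0, 0, 0, 0],
    [0, 0, 0, 0],
    [0, 0, 0, 0],
  ],
  fingers=-1,
)

```text
t: 20.0
eef_pos: [419.3, -193.2, 168.2]
tcp_rot: [3.141, -0.0, 3.1]
ft_force: [0.2, -0.3, 0.4]
opening: 0.567
grip_force: 0.0
```

Emit:
carry_out(
  series=[
    [0, 0, 0, 0],
    [0, 0, 0, 0],
    [0, 0, 0, 0],
    [0, 0, 0, 0],
    [0, 0, 0, 0],
  ],
)

```text
t: 20.5
eef_pos: [419.3, -193.2, 168.3]
tcp_rot: [3.142, -0.0, 3.1]
ft_force: [0.1, -1.0, 0.4]
opening: 0.974
grip_force: 0.0
```

Emit:
carry_out(
  series=[
    [0, 0, 0.2, 0],
    [0, 0, 0.4, 0],
    [0, 0, 0.5, 0],
    [0, 0, 0.5, 0],
    [0, 0, 0.4, 0],
  ],
)

```text
t: 21.0
eef_pos: [419.3, -193.2, 270.4]
tcp_rot: [-3.141, 0.001, 3.1]
ft_force: [0.0, -0.3, 0.2]
opening: 1.0
grip_force: 0.0
```

Emit:
carry_out(
  series=[
    [0.5, -0.3, 0, 0],
    [0.7, -0.4, 0, 0],
    [0.8, -0.4, 0, 0],
    [0.6, -0.3, 0, 0],
    [0.3, -0.1, 0, 0],
  ],
  fingers=1,
)

```text
t: 21.5
eef_pos: [566.1, -269.3, 268.4]
tcp_rot: [-3.141, 0.0, 3.1]
ft_force: [-0.2, 0.1, 0.3]
opening: 0.634
grip_force: 0.0
```

Emit:
carry_out(
  series=[
    [0, 0, -0.4, 0],
    [0, 0, -0.6, 0],
    [0, 0, -0.6, 0],
    [0, 0, -0.4, 0],
    [0, 0, 0, 0],
  ],
)

```text
t: 22.0
eef_pos: [563.4, -267.7, 166.4]
tcp_rot: [3.139, -0.004, 3.1]
ft_force: [0.1, 0.3, -0.3]
opening: 0.217
grip_force: 0.0
```

Emit:
carry_out(
  series=[
    [0, 0, 0, 0],
    [0, 0, 0, 0],
    [0, 0, 0, 0],
    [0, 0, 0, 0],
    [0, 0, 0, 0],
  ],
)

```text
t: 22.5
eef_pos: [564.4, -268.2, 168.8]
tcp_rot: [-3.141, 0.001, 3.1]
ft_force: [0.4, 0.0, 0.5]
opening: 0.002
grip_force: 0.0
```

Run:
```python
from h import *
e=env.state();p=e['eef_pos'];print(p,e['tcp_rot'],e['opening'])
t=shot('top','pics/t3.png');s=shot('scene','pics/s3.png')
f=lambda i:cv2.resize(i[:,:,::-1],(395,395),interpolation=cv2.INTER_CUBIC)
cv2.imwrite('pics/c4.png',np.hstack([f(t[160:280,340:460]),f(s[90:190,240:340])]))
x,y,z=p;print(proj('scene',[[x,y,z-19],[564,-231.5,105],[564,-231.5,66]]).round(1).tolist())
```

```text
[ 564.39636874 -268.2340991   168.81934593] [-3.14132921e+00  6.66577364e-04  3.10023290e+00] 0.0015039666017957764
[[269.5, 135.1], [276.6, 149.9], [277.4, 156.6]]
```

View pics/c4.png

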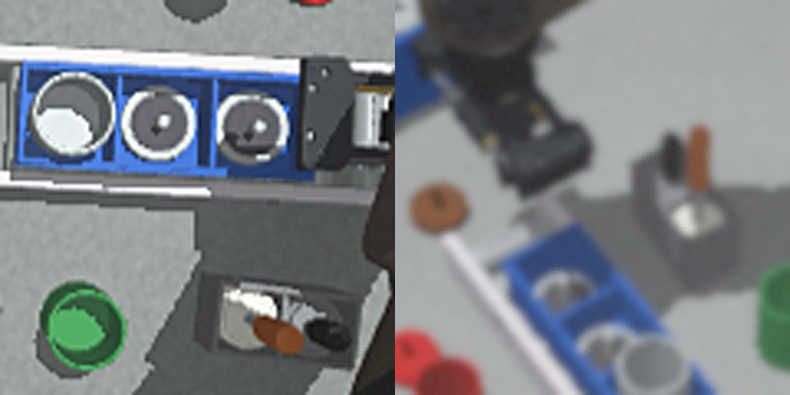

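The brush is back in its cell (top about (424,261)). The tote, cup and magnets are unmoved, and the gripper is behind the tail. Next I'll descend and push slowly.

Emit:
carry_out(
  series=[
    [0, 0, -0.5, 0],
    [0, 0, -0.5, 0],
    [0, 0, -0.4, 0],
    [0, 0, -0.2, 0],
    [0, 0, 0, 0],
  ],
)

```text
t: 23.1
eef_pos: [563.9, -268.0, 87.2]
tcp_rot: [3.14, -0.002, 3.1]
ft_force: [-0.7, 0.3, -1.1]
opening: 0.004
grip_force: 0.0
```

Emit:
carry_out(
  series=[
    [0, 0.1, 0, 0],
    [0, 0.1, 0, 0],
    [0, 0.1, 0, 0],
    [0, 0.06, 0, 0],
    [0, 0.06, 0, 0],
  ],
)

```text
t: 23.6
eef_pos: [564.4, -246.8, 88.7]
tcp_rot: [-3.141, 0.0, 3.101]
ft_force: [-0.4, -0.1, -0.4]
opening: 0.005
grip_force: 0.0
```

Emit:
carry_out(
  series=[
    [0, 0.06, 0, 0],
    [0, 0.06, 0, 0],
    [0, 0.08, 0, 0],
    [0, 0.08, 0, 0],
    [0, 0.1, 0, 0],
  ],
)

```text
t: 24.1
eef_pos: [564.5, -228.1, 88.3]
tcp_rot: [-3.141, 0.0, 3.1]
ft_force: [1.0, -2.1, -0.1]
opening: 0.005
grip_force: 0.8
```

Emit:
carry_out(
  series=[
    [0, 0.1, 0, 0],
    [0.01, 0.1, 0, 0],
    [0, 0.1, 0, 0],
    [0.01, 0.1, 0, 0],
    [0, 0.1, 0, 0],
  ],
)

```text
t: 24.6
eef_pos: [565.2, -202.7, 88.3]
tcp_rot: [3.141, -0.0, 3.1]
ft_force: [0.5, -1.7, 1.5]
opening: 0.005
grip_force: 0.8
```

Emit:
carry_out(
  series=[
    [0, 0.12, 0, 0],
    [0.01, 0.12, 0, 0],
    [0, 0.12, 0, 0],
    [0.01, 0.12, 0, 0],
    [0, 0.12, 0, 0],
  ],
)

```text
t: 25.1
eef_pos: [566.3, -172.6, 88.3]
tcp_rot: [3.141, -0.0, 3.1]
ft_force: [0.5, -2.2, 0.6]
opening: 0.004
grip_force: 0.7
```

Emit:
carry_out(
  series=[
    [0, 0.12, 0, 0],
    [0.01, 0.12, 0, 0],
    [0, 0.12, 0, 0],
    [0.01, 0.12, 0, 0],
    [0, 0.12, 0, 0],
  ],
)

```text
t: 25.6
eef_pos: [567.3, -142.7, 88.3]
tcp_rot: [3.142, -0.0, 3.1]
ft_force: [-0.3, -1.8, 2.0]
opening: 0.003
grip_force: 0.7
```

Emit:
carry_out(
  series=[
    [0, 0.12, 0, 0],
    [0.01, 0.12, 0, 0],
    [0, 0.12, 0, 0],
    [0.01, 0.12, 0, 0],
    [0, 0.12, 0, 0],
  ],
)

```text
t: 26.1
eef_pos: [568.3, -112.7, 88.3]
tcp_rot: [3.142, -0.0, 3.1]
ft_force: [1.0, -1.1, -0.1]
opening: 0.002
grip_force: 0.8
```

Emit:
carry_out(
  series=[
    [0, 0.12, 0, 0],
    [0.01, 0.12, 0, 0],
    [0, 0.12, 0, 0],
    [0.01, 0.12, 0, 0],
    [0, 0.12, 0, 0],
  ],
)

```text
t: 26.6
eef_pos: [569.3, -82.7, 88.3]
tcp_rot: [3.142, -0.0, 3.1]
ft_force: [1.0, -1.9, 0.5]
opening: 0.007
grip_force: 0.8
```

Emit:
carry_out(
  series=[
    [0, 0.12, 0, 0],
    [0.01, 0.12, 0, 0],
    [0, 0.12, 0, 0],
    [0.01, 0.12, 0, 0],
    [0, 0.12, 0, 0],
  ],
)

```text
t: 27.1
eef_pos: [570.3, -52.7, 88.3]
tcp_rot: [3.141, -0.0, 3.1]
ft_force: [0.9, -1.7, 0.7]
opening: 0.007
grip_force: 0.8
```

Emit:
carry_out(
  series=[
    [0, 0.12, 0, 0],
    [0.01, 0.12, 0, 0],
    [0, 0.12, 0, 0],
    [0.01, 0.12, 0, 0],
    [0, 0.12, 0, 0],
  ],
)

```text
t: 27.6
eef_pos: [571.3, -22.7, 88.3]
tcp_rot: [3.141, -0.0, 3.1]
ft_force: [0.5, -2.3, 0.4]
opening: 0.003
grip_force: 0.7
```

Emit:
carry_out(
  series=[
    [0, 0.12, 0, 0],
    [0.01, 0.12, 0, 0],
    [0, 0.12, 0, 0],
    [0.01, 0.1, 0, 0],
    [0, 0.1, 0, 0],
  ],
)

```text
t: 28.1
eef_pos: [572.2, 5.2, 88.3]
tcp_rot: [3.142, -0.0, 3.1]
ft_force: [0.3, -1.3, 0.7]
opening: 0.004
grip_force: 0.8
```

Steady light force. Slowing down for the stop.

Emit:
carry_out(
  series=[
    [0, 0.1, 0, 0],
    [0.01, 0.1, 0, 0],
    [0, 0.08, 0, 0],
    [0, 0.08, 0, 0],
    [0, 0.06, 0, 0],
  ],
)

```text
t: 28.6
eef_pos: [572.9, 26.2, 88.3]
tcp_rot: [3.141, 0.0, 3.1]
ft_force: [1.1, -1.4, -0.1]
opening: 0.003
grip_force: 0.6
```

Emit:
carry_out(
  series=[
    [0, 0.06, 0, 0],
    [0, 0.05, 0, 0],
    [0, 0.05, 0, 0],
    [0, 0.04, 0, 0],
    [0, 0.04, 0, 0],
  ],
)

```text
t: 29.1
eef_pos: [572.8, 37.9, 88.3]
tcp_rot: [3.142, 0.0, 3.1]
ft_force: [1.4, -1.1, -0.1]
opening: 0.001
grip_force: 0.5
```

Emit:
carry_out(
  series=[
    [0, 0.04, 0, 0],
    [0, 0.04, 0, 0],
    [0, 0.04, 0, 0],
    [0, 0.04, 0, 0],
    [0, 0.04, 0, 0],
  ],
)

```text
t: 29.6
eef_pos: [572.9, 45.2, 88.3]
tcp_rot: [-3.138, 0.0, 3.102]
ft_force: [-0.8, -39.3, 1.5]
opening: 0.008
grip_force: 19.5
```

It's against the stop (39 N). Backing off now.

Emit:
carry_out(
  series=[
    [0, -0.06, 0, 0],
    [0, -0.1, 0, 0],
    [0, -0.2, 0, 0],
    [0, -0.3, 0, 0],
    [0, -0.2, 0, 0],
  ],
)

```text
t: 30.1
eef_pos: [572.7, 3.5, 88.2]
tcp_rot: [3.142, -0.0, 3.1]
ft_force: [-0.2, 0.4, 0.6]
opening: 0.006
grip_force: 0.0
```

Emit:
carry_out(
  series=[
    [0, 0, 0.4, 0],
    [0, -0.2, 0.8, 0],
    [0, -0.8, 0.8, 0],
    [0, -0.8, 0.8, 0],
    [0, -0.8, 0.4, 0],
  ],
)

```text
t: 30.6
eef_pos: [572.9, -117.6, 242.1]
tcp_rot: [-3.141, 0.003, 3.101]
ft_force: [1.3, -0.4, -0.3]
opening: 0.008
grip_force: 0.0
```

Emit:
carry_out(
  series=[
    [0, -0.8, 0, 0],
    [0, -0.6, 0, 0],
    [0, 0, 0, 0],
    [0, 0, 0, 0],
    [0, 0, 0, 0],
  ],
)

```text
t: 31.1
eef_pos: [572.6, -185.3, 238.9]
tcp_rot: [3.141, -0.0, 3.1]
ft_force: [0.1, -0.0, 0.1]
opening: 0.001
grip_force: 0.0
```

Run:
```python
from h import *
print(env.state()['eef_pos'])
t=shot('top','pics/t4.png');s=shot('scene','pics/s4.png')
f=lambda i,w,h:cv2.resize(i[:,:,::-1],(w,h),interpolation=cv2.INTER_CUBIC)
cv2.imwrite('pics/c5.png',np.vstack([f(t[155:275,220:460],800,400),np.hstack([f(s[170:290,280:400],200,200),f(s[100:220,230:350],200,200),np.zeros((200,400,3),np.uint8)])]))
```

```text
[ 572.58785571 -185.31117064  238.85983012]
```

View pics/c5.png

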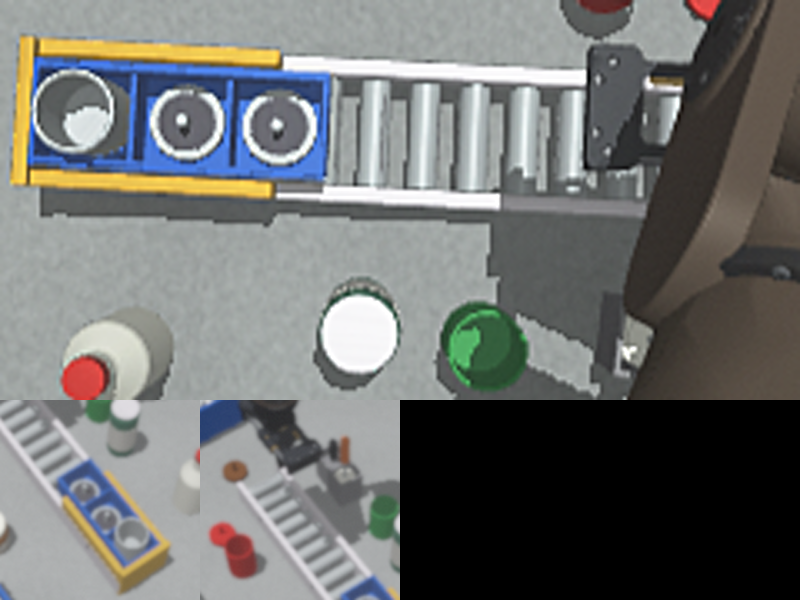

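The picture shows the tote in the bay, nose at the stop (crop x≈35), with the cup and both magnets standing and the brush in the caddy. I'll give it one more gentle touch to be sure it hasn't rebounded.

Emit:
carry_out(
  series=[
    [0, 0.7, 0, 0],
    [0, 0.8, 0, 0],
    [0, 0.8, 0, 0],
    [0, 0.8, 0, 0],
    [0, 0.6, 0, 0],
  ],
)

```text
t: 31.7
eef_pos: [572.3, 2.1, 239.2]
tcp_rot: [3.141, 0.0, 3.102]
ft_force: [-0.6, 0.3, -0.9]
opening: 0.005
grip_force: 0.0
```

Emit:
carry_out(
  series=[
    [0, 0, -0.8, 0],
    [0, 0, -0.8, 0],
    [0, 0, -0.8, 0],
    [0, 0, -0.5, 0],
    [0, 0, 0, 0],
  ],
)

```text
t: 32.2
eef_pos: [571.2, 0.1, 91.2]
tcp_rot: [3.141, -0.006, 3.101]
ft_force: [1.2, 0.3, -0.3]
opening: 0.005
grip_force: 0.0
```

Emit:
carry_out(
  series=[
    [0, 0.15, 0, 0],
    [0, 0.2, 0, 0],
    [0, 0.2, 0, 0],
    [0, 0.15, 0, 0],
    [0, 0, 0, 0],
  ],
)

```text
t: 32.7
eef_pos: [572.9, 35.4, 94.7]
tcp_rot: [3.141, 0.001, 3.102]
ft_force: [-0.1, -0.5, -0.5]
opening: 0.006
grip_force: 0.0
```

Emit:
carry_out(
  series=[
    [0, 0.04, 0, 0],
    [0, 0.04, 0, 0],
    [0, 0.03, 0, 0],
    [0, 0.03, 0, 0],
    [0, 0, 0, 0],
  ],
)

```text
t: 33.2
eef_pos: [572.8, 41.1, 94.0]
tcp_rot: [3.141, -0.0, 3.1]
ft_force: [-0.7, 0.4, -0.4]
opening: 0.006
grip_force: 0.0
```

Emit:
carry_out(
  series=[
    [0, 0.02, 0, 0],
    [0, 0.02, 0, 0],
    [0, 0.01, 0, 0],
    [0, 0, 0, 0],
    [0, 0, 0, 0],
  ],
)

```text
t: 33.7
eef_pos: [572.8, 43.6, 94.0]
tcp_rot: [3.142, -0.0, 3.1]
ft_force: [0.6, -0.2, -0.3]
opening: 0.004
grip_force: 0.0
```

Emit:
carry_out(
  series=[
    [0, 0.02, 0, 0],
    [0, 0.01, 0, 0],
    [0, 0, 0, 0],
    [0, 0, 0, 0],
    [0, 0, 0, 0],
  ],
)

```text
t: 34.2
eef_pos: [572.8, 45.1, 94.0]
tcp_rot: [3.142, 0.0, 3.1]
ft_force: [-0.0, 0.2, 1.3]
opening: 0.002
grip_force: 0.0
```

Emit:
carry_out(
  series=[
    [0, 0.02, 0, 0],
    [0, 0, 0, 0],
    [0, 0, 0, 0],
    [0, 0, 0, 0],
    [0, 0, 0, 0],
  ],
)

```text
t: 34.7
eef_pos: [572.8, 45.4, 94.0]
tcp_rot: [-3.141, 0.0, 3.1]
ft_force: [0.2, -6.1, 0.8]
opening: 0.004
grip_force: 3.0
```

Firm contact at the same place (45.4 mm, 6 N), so it is home. Retreating.

Emit:
carry_out(
  series=[
    [0, -0.05, 0, 0],
    [0, -0.1, 0, 0],
    [0, -0.2, 0, 0],
    [0, -0.3, 0, 0],
    [0, -0.2, 0, 0],
  ],
)

```text
t: 35.2
eef_pos: [572.8, 2.1, 94.0]
tcp_rot: [3.142, 0.0, 3.1]
ft_force: [-0.2, 0.3, -0.7]
opening: 0.006
grip_force: 0.0
```

Emit:
carry_out(
  series=[
    [0, 0, 0.4, 0],
    [0, -0.3, 0.8, 0],
    [0, -0.8, 0.8, 0],
    [0, -0.8, 0.8, 0],
    [0, -0.6, 0.4, 0],
  ],
)

```text
t: 35.7
eef_pos: [572.9, -114.6, 247.7]
tcp_rot: [-3.141, 0.003, 3.1]
ft_force: [0.9, -0.4, 0.2]
opening: 0.004
grip_force: 0.0
```

Emit:
carry_out(
  series=[
    [0, 0, 0, 0],
    [0, 0, 0, 0],
    [0, 0, 0, 0],
    [0, 0, 0, 0],
    [0, 0, 0, 0],
  ],
)

```text
t: 36.2
eef_pos: [572.7, -111.3, 244.0]
tcp_rot: [3.141, -0.001, 3.101]
ft_force: [0.7, -0.5, 0.1]
opening: 0.005
grip_force: 0.0
```

Run:
```python
from h import *
t=shot('top','pics/t5.png');a=cv2.imread('pics/t4.png')[155:220,215:330];b=t[155:220,215:330,::-1]
d=np.abs(a.astype(int)-b).max(2);print('bay px changed',(d>40).sum(),env.state()['eef_pos'],env.state()['t'])
env.job_done()
```

```text
bay px changed 0 [ 572.75524658 -111.42184782  244.16746351] 36.25
the job is handed in; nothing more can be done
```

The job is handed in at 36 s: three full strokes in the steel cup, the brush back in its own cell, and the tote home against the stop with the cup and both magnets standing; the fingers briefly pressed at 39 N when the tote first reached the stop.

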